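# Grip a drilled block in a quick-set clamp with a notched rail

## Robot

A 6-joint arm with a two-finger parallel gripper is mounted at the origin on a cart in front of the work surface, level with it; the furniture and walls round the work are solid. World frame = base frame: x ahead of the robot, y to its left, z up, the work surface at z = 0. Lengths are in m, angles in degrees, forces in N, time in s.
With the tool pointing down it reaches from about 0.3 to 0.75 m from the base axis. Payload 8.5 kg.
Tool frame: the origin (TCP) lies on the centre line of the jaws, within the pads' length; the fingertips stand 19 mm ahead of it and the grasp point (between the pads) is the TCP (env.tcp_to_tips is the z of the fingertips in the tool frame, in m); z points along the fingers, y is the line along which they close (so a half turn about z gives the same grasp; the last joint's range is limited). The gripper opens to 85 mm and grips with 20 to 120 N. Pads are 22 mm wide; open, the fingers measure 114 mm over their backs; the gripper's body (76 mm by 85 mm) begins 54 mm behind the grasp point. The pads swing forward as they close: fully open they stand 13 mm farther back than shut.
Start: joints at [-80.231, 21.807, 74.336, -0, 83.858, -12.336], TCP at [0.207, -0.51, 0.25] pointing down, gripper open.
Joint ranges: [-178.18, 178.18], [-50.72, 133.34], [12.68, 142.11], [-81.47, 261.47], [9.98, 163.14], [-165.26, 165.26]. Speed limits (degrees/s): [136.94, 136.94, 180, 180, 180, 180].

## Interface

Orientations are given as a 3x3 rotation matrix whose columns are the frame's x, y, z axes.
In Python, from rig import env gives the robot as it stands.
- The arm moves only by the tool servo_tool, never from a script. Its argument "steps" is a list of rows, each an object of numbers: "tx", "ty", "tz": the shift along the world's x, y, z in cm; "yaw": the turn about the world's z in degrees; "claw": the finger opening in cm, from 0 to 8.54. In form: [{"tx": .., "ty": .., "tz": .., "yaw": .., "claw": ..}, ...]. A call has 1 to 20 rows; each row shifts and turns the commanded pose from where the row before left it; what a row does not reach is not made up. A row lasts 1/10 s, in which the tool goes at most 50 mm and 8.59 degrees, less where a joint would pass 70% of its speed; a pose out of reach is approached as far as the arm can. A call with a gripper value outside its range is refused whole. The fingers move at their own pace and stop on an object; "newtons" is the grip in N (left out, the last holds). Time passes only in rows, so rows that do not move let the fingers close. It gives the time, the measured TCP pose, the force, the opening and the grip force at its end, in the units of the state.
- env.observe(): the state, without advancing time (a new reading comes with each control period).
- env.get_image(name): name is "scene" or "top"; returns (picture, depth): 420x560x3 uint8, red, green, blue; 420x560 float32, m along the optical axis (not along the pixel's ray), 0 where there is no reading.
- env.camera_model(name): a dict with "fovy" (degrees; the focal length in pixels is half the picture's height over the tangent of half this angle, whatever the lens; pixels are square), "cx", "cy" (the principal point, pixels), "dist_coeffs" ([k1, k2, p1, p2, k3] as OpenCV has them; the pictures are not rectified), "T" (4x4, takes a point from camera to world coordinates). Camera axes: x right, y down, z forward; pixel columns grow to the right and rows downward; lengths in m; the calibration is good to about 2 mm. A picture is of the moment at which its call begins. camera_model takes no time and is no camera call.
- env.close_job(): hands the job in; it is judged then, once.
The state is a dict: "time_s": time; "q": joint angles; "qvel": joint speeds; "joint_efforts": joint torques, N m; "position": TCP position; "tool_rot": TCP orientation; "ft_force": force on the tool from outside, world axes, zero at the start; "wrist_torque": the same for the moment, N m; "grip_width": finger opening in m; "gripper_force": force on a finger pad.
Only numpy, scipy, OpenCV 4.12 (cv2) and the standard library are available. Lean on these libraries where they do the work, as an engineer would, in place of code of your own. Each camera call takes 0.05 s, during which the arm holds its last target. There are 200 camera calls.

## Task

Grip the aluminium block in the quick-set clamp: lift the clamp's release bar and, holding it up, slide the head along the rail so that its spring pad pushes the block against the fixed jaw and is itself pressed in about half way, never to the bottom. Then let the bar down so that its tooth catches fully in a notch (ease the head along a little if the tooth stands on top of the rack), and let go with the block held under spring pressure. Leave the nut, the screwdriver and the wooden block lying where they are.

Things in the scene. Friction and masses are not known exactly. Their poses are not given: they have to be found in the camera images.
- clamp_bed: Quick-set clamp's grey bed, 364 mm long, fixed to the bench. Origin: centre of its underside, at bench height. Its y axis is the rail, from the sliding head (right) to the fixed jaw (left); -x faces the robot; z up. The block lies on its aluminium guideway, 66 mm wide, top 26 mm above the bench. The fixed jaw (30 mm high) is bolted on at the left, its face untracked at y = 88 to 144 mm here.
- rack (a point): A point on the top of the steel rack that runs along the robot's side of the bed, 65 mm in front of the guideway's middle, 25 mm above the bench; axes as the bed's. Notches every 6 mm, 4 mm wide and 5 mm deep, lands 2 mm wide between them.
- head: Sliding head, a grey block 66 mm across, 50 mm along the rail, 39 mm high. Origin: middle of its underside, on the guideway; axes as the bed's. Slides along the bed's y only, from about -142 to +55 mm of the bed's frame, with 1.5 N of friction plus a drag of 60 N per m/s (and about 2 N more while the tooth rubs on the rack).
- pad_free (a point): Where the face of the head's spring pad (44 mm wide, 24 mm high, on the head's +y side) stands when nothing presses it: 45 mm from the head's origin; the point moves with the head and does not show the pad's travel. The pad starts to give at 4 N, takes 1.5 N more per mm and bottoms hard after 11 mm (about 21 N); half way is about 12 N.
- release_bar (a joint): Lift angle of the release bar, rad; hinge along the rail, 42 mm in front of the head's origin and 42 mm above the bench. 0: down, tooth home in a notch, head locked. About 0.19 (down to 0.14 if pressed): tooth on the rack's lands. Above 0.21: tooth clear, head free; 0.38: upper stop. A light spring (2 to 5 N at the grip) brings it down. The tooth is 2.5 mm wide, 24 mm in front of the hinge.
- bar_grip (a point): Centre of the black ball knob, 26 mm in diameter, at the end of the release bar (a steel rod 10 mm thick that points along the bed's x axis to the robot's side). 125 mm in front of the head's origin, 83 mm in front of the bar's hinge, 52 mm above the bench when the bar is down (10 mm above the hinge). Free on both sides, in front and above.
- alu_block: The drilled aluminium block to be gripped, 45 mm wide, 70 mm long (its y axis, roughly along the rail), 25 mm high, 0.14 to 0.28 kg, lying loose on the guideway between pad and fixed jaw, 5 to 63 mm short of the jaw. Origin: centre of its underside.
- nut_m20: A loose dark hexagon nut 34 mm wide, 16 mm high, lying behind the clamp; leave it. Origin: centre of its underside.
- screwdriver: A loose short screwdriver 150 mm long, 24 mm high, lying in front of the clamp's left end; leave it. Origin: under its middle.
- wood_block: A loose beech block 44 x 110 x 32 mm lying behind the clamp; leave it. Origin: centre of its underside.

How it is judged:
By the outcome, as a careful person would: the job done as asked, in the order asked, and still so for the second after the job is handed in, with the robot touching nothing.
It also fails if it takes over 45 s, if anything falls off the work surface, if the arm or the gripper's body presses on something with over 40 N, if the wrist force passes 120 N, or if a joint passes its speed limit or range.

## Working session

There is one attempt and no reset: what is moved stays moved. The work goes in short steps, Python scripts to look and compute and a tool call to move; the robot and the scene stay as the last step left them, time stands still between calls to the robot, and variables do not carry over. Pictures are saved under pics/ and viewed, at most 10 in all, crops included, and the job is handed in when it is done.

Besides the shell and the picture viewer there is one more tool, called as name(argument=value, ...), one argument or row to a line, values as JSON. servo_tool: Moves the arm, as the interface text tells. Its arguments: {"type":"object","properties":{"steps":{"type":"array"},"newtons":{"type":"number"}},"required":["steps"]}

```bash
mkdir -p pics; cat > h.py <<'E'
import numpy as np,cv2
from rig import env
def K(n):
    m=env.camera_model(n); f=210/np.tan(np.radians(m["fovy"])/2)
    return np.array([[f,0,m["cx"]],[0,f,m["cy"]],[0,0,1.]]),np.array(m["dist_coeffs"],float),np.array(m["T"])
def ray(n,uv,z):
    k,d,T=K(n); p=cv2.undistortPoints(np.array(uv,float).reshape(-1,1,2),k,d).reshape(-1,2)
    r=np.c_[p,np.ones(len(p))]@T[:3,:3].T; o=T[:3,3]
    return o+r*((z-o[2])/r[:,2])[:,None]
def cloud(n,dep):
    k,d,T=K(n); v,u=np.mgrid[:420,:560]
    p=cv2.undistortPoints(np.stack([u,v],-1).reshape(-1,1,2).astype(float),k,d).reshape(-1,2)
    P=np.c_[p,np.ones(len(p))]*dep.reshape(-1,1)
    return (P@T[:3,:3].T+T[:3,3]).reshape(420,560,3)
def snap(n,f):
    im,dep=env.get_image(n); cv2.imwrite("pics/"+f+".png",im[:,:,::-1]); np.save(f+".npy",dep); return im,dep
E
python3 - <<'E'
from h import *
for n in("scene","top"): snap(n,n+"0"); print(env.camera_model(n)["T"])
print(env.observe())
E
```

```text
[[-0.92618506 -0.25379436  0.27887213  0.34317554]
 [-0.37684614  0.64845902 -0.66142867  0.61792997]
 [-0.01297029 -0.71769723 -0.69623448  0.66094755]
 [ 0.          0.          0.          1.        ]]
[[ 0.00751094 -0.98655606  0.16325052  0.43836557]
 [-0.99939045 -0.01297183 -0.03241076  0.05800218]
 [ 0.03409269 -0.16290757 -0.98605213  0.90680219]
 [ 0.          0.          0.          1.        ]]
{'time_s': 0.1, 'q': array([-8.02326559e+01,  2.18378864e+01,  7.43788758e+01, -3.27302822e-04,
        8.38571186e+01, -1.23364118e+01]), 'qvel': array([ 0.02443652, -0.07766867, -0.15441305,  0.06787792,  0.03186204,
        0.0101109 ]), 'joint_efforts': array([ 3.63287007e-03, -4.49220908e+01, -2.31656599e+01, -2.06561035e-04,
        3.69500311e-03,  1.01003980e-05]), 'position': array([ 0.20690773, -0.5093487 ,  0.24977544]), 'tool_rot': array([[ 9.26503766e-01,  3.76285426e-01, -2.24352043e-04],
       [ 3.76285397e-01, -9.26502935e-01,  1.26980868e-03],
       [ 2.69947673e-04, -1.26090292e-03, -9.99999169e-01]]), 'ft_force': array([ 0.61145432, -0.18377517, -0.3582659 ]), 'wrist_torque': array([0.02977947, 0.00140349, 0.00660813]), 'gripper_force': 0.0, 'grip_width': 0.0857609072554756}
```

View pics/top0.png

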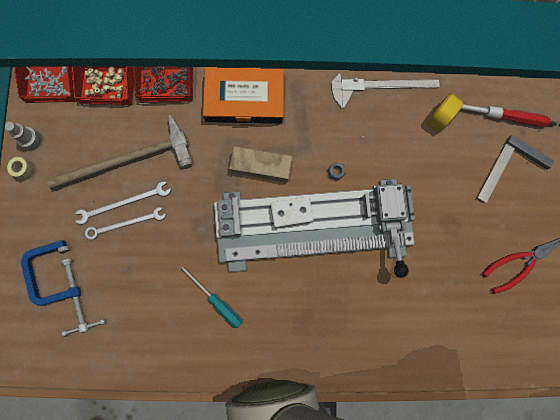

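View pics/scene0.png

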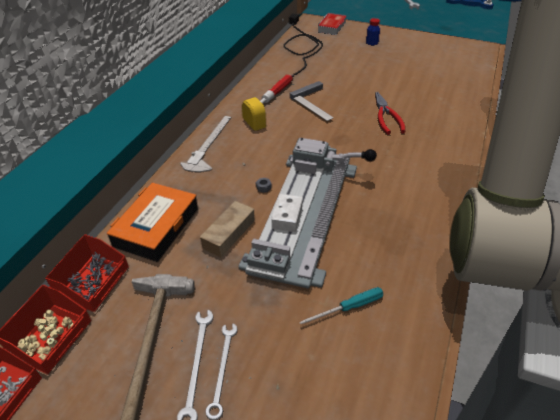

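The top view shows the clamp spanning (215,190) to (415,270), the knob at (401,270), the block at (292,211) and the jaw at (229,215). Next I'll enlarge it and measure.

```bash
python3 - <<'E'
from h import *
im=cv2.imread("pics/top0.png"); c=im[172:284,208:424]
cv2.imwrite("pics/c0.png",cv2.resize(c,None,fx=3.7,fy=3.7,interpolation=cv2.INTER_CUBIC))
dt=np.load("top0.npy");C=cloud("top",dt)
# knob: dark blobs near; both views
def blob(n,box):
    g=cv2.imread(f"pics/{n}0.png").max(2); x0,y0,x1,y1=box
    m=np.zeros_like(g); m[y0:y1,x0:x1]=(g[y0:y1,x0:x1]<50)
    k,l,s,ce=cv2.connectedComponentsWithStats(m); i=1+np.argmax(s[1:,4]); print(n,s[i],ce[i]); return ce[i],l==i
t,mt=blob("top",(385,255,415,285)); s,ms=blob("scene",(355,142,385,168))
P=[]
for n,uv in(("top",t),("scene",s)):
    a=ray(n,[uv],0.)[0];b=ray(n,[uv],.1)[0];P.append((a,(b-a)/np.linalg.norm(b-a)))
(a,u),(b,v)=P
x=np.linalg.lstsq(np.c_[u,-v],b-a,rcond=None)[0]; print("knob",a+u*x[0],b+v*x[1], "depth top",np.median(C[mt],0))
# height histogram & bed orientation by guideway/head top
for lo,hi,nm in((.058,.075,"headtop"),(.045,.0575,"h45-57"),(.02,.03,"h20-30")):
    m=(C[...,2]>lo)&(C[...,2]<hi); m[:185]=0;m[275:]=0;m[:,:210]=0;m[:,420:]=0
    m=m.astype(np.uint8);k,l,st,ce=cv2.connectedComponentsWithStats(m)
    for i in range(1,k):
        if st[i,4]>60:
            q=C[l==i]; r=cv2.minAreaRect((q[:,:2]*1000).astype(np.float32)); print(nm,st[i],r,np.median(q[:,2]))
E
```

```text
top [394 261  14  17 180] [400.39444444 269.05      ]
scene [361 150  15  11 123] [368.90243902 154.97560976]
knob [ 0.48178117 -0.17577751  0.06367857] [ 0.4795139  -0.1761584   0.06366743] depth top [ 0.48119549 -0.1734879   0.07195076]
headtop [376 185  32  37 966] ((601.4251098632812, -163.88839721679688), (65.81153869628906, 50.84398651123047), 5.709442615509033) 0.06369424721250455
headtop [394 244  15  31 225] ((499.3990173339844, -175.69178771972656), (53.33829879760742, 24.107315063476562), 0.5151528716087341) 0.06774663493242794
h45-57 [364 186  42  62 512] ((575.1356201171875, -152.59002685546875), (111.14640808105469, 46.65192794799805), 38.77363586425781) 0.049792502085557244
h45-57 [219 197  21  38 352] ((573.4235229492188, 126.20535278320312), (66.5161361694336, 34.36567306518555), 5.519393444061279) 0.05409044570035698
h45-57 [270 197  43  31 919] ((583.3338623046875, 15.207891464233398), (45.26689147949219, 69.82809448242188), 9.964673042297363) 0.0506968888554542
h45-57 [220 221  11  11  61] ((555.9879760742188, 131.88209533691406), (17.453590393066406, 17.545368194580078), 7.174178600311279) 0.05005313526513744
h20-30 [ 218  187  173   76 5888] ((565.24853515625, -8.403900146484375), (115.028564453125, 316.95660400390625), 5.974908828735352) 0.02478867949556024
h20-30 [404 187   9  37  83] ((601.949462890625, -197.85203552246094), (68.11207580566406, 15.829826354980469), 11.302250862121582) 0.02568242447969704
h20-30 [215 202  16  41 154] ((565.1509399414062, 147.01849365234375), (76.69600677490234, 19.71624183654785), 19.607879638671875) 0.025445023981360337
h20-30 [397 229  18  18 176] ((542.3432006835938, -198.76585388183594), (28.99445152282715, 30.773174285888672), 9.843609809875488) 0.024103902055706727
```

View pics/c0.png

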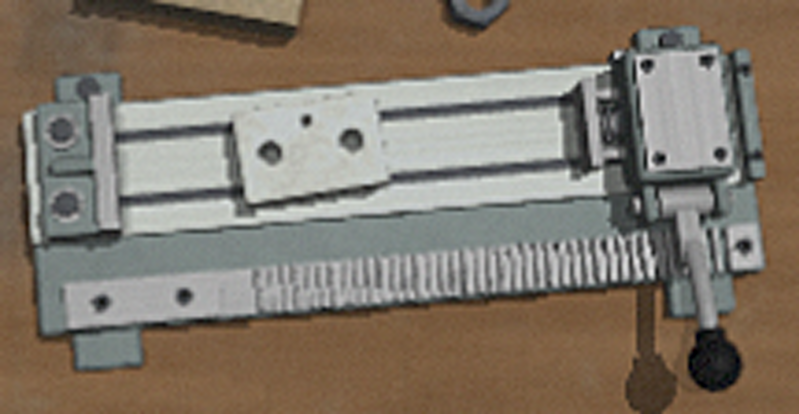

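The crop shows the rail running from the head (685,110) to the jaw face (117,165), with a yaw of about 5.6°. The block is slightly skewed at (310,150) and the knob is at (713,355).

Head to contact is about 159 mm and the full slide about 164.5 mm, along (-0.0976, 0.995). The knob is at (0.480, -0.176, 0.065). I'll move above it first.

servo_tool(
  steps=[
    {"tx": 1.1, "ty": 1.3, "tz": -0.3, "yaw": -0.7, "claw": 6},
    {"tx": 2.3, "ty": 2.8, "tz": -0.7, "yaw": -1.4, "claw": 6},
    {"tx": 2.3, "ty": 2.8, "tz": -0.7, "yaw": -1.4, "claw": 6},
    {"tx": 2.3, "ty": 2.8, "tz": -0.7, "yaw": -1.4, "claw": 6},
    {"tx": 2.3, "ty": 2.8, "tz": -0.7, "yaw": -1.4, "claw": 6},
    {"tx": 2.3, "ty": 2.8, "tz": -0.7, "yaw": -1.4, "claw": 6},
    {"tx": 2.3, "ty": 2.8, "tz": -0.7, "yaw": -1.4, "claw": 6},
    {"tx": 2.3, "ty": 2.8, "tz": -0.7, "yaw": -1.4, "claw": 6},
    {"tx": 2.3, "ty": 2.8, "tz": -0.7, "yaw": -1.4, "claw": 6},
    {"tx": 2.3, "ty": 2.8, "tz": -0.7, "yaw": -1.4, "claw": 6},
    {"tx": 2.3, "ty": 2.8, "tz": -0.7, "yaw": -1.4, "claw": 6},
    {"tx": 2.3, "ty": 2.8, "tz": -0.7, "yaw": -1.4, "claw": 6},
    {"tx": 0.9, "ty": 1.3, "tz": 0, "yaw": -0.4, "claw": 6},
    {"claw": 6},
    {"claw": 6},
  ],
  newtons=40,
)

```text
invalid input at $.steps[13]: expected keys tx, ty, tz, yaw, claw
```

servo_tool(
  steps=[
    {"tx": 1.1, "ty": 1.3, "tz": -0.3, "yaw": -0.7, "claw": 6},
    {"tx": 2.3, "ty": 2.8, "tz": -0.7, "yaw": -1.4, "claw": 6},
    {"tx": 2.3, "ty": 2.8, "tz": -0.7, "yaw": -1.4, "claw": 6},
    {"tx": 2.3, "ty": 2.8, "tz": -0.7, "yaw": -1.4, "claw": 6},
    {"tx": 2.3, "ty": 2.8, "tz": -0.7, "yaw": -1.4, "claw": 6},
    {"tx": 2.3, "ty": 2.8, "tz": -0.7, "yaw": -1.4, "claw": 6},
    {"tx": 2.3, "ty": 2.8, "tz": -0.7, "yaw": -1.4, "claw": 6},
    {"tx": 2.3, "ty": 2.8, "tz": -0.7, "yaw": -1.4, "claw": 6},
    {"tx": 2.3, "ty": 2.8, "tz": -0.7, "yaw": -1.4, "claw": 6},
    {"tx": 2.3, "ty": 2.8, "tz": -0.7, "yaw": -1.4, "claw": 6},
    {"tx": 2.3, "ty": 2.8, "tz": -0.7, "yaw": -1.4, "claw": 6},
    {"tx": 2.3, "ty": 2.8, "tz": -0.7, "yaw": -1.4, "claw": 6},
    {"tx": 0.9, "ty": 1.3, "tz": 0, "yaw": -0.4, "claw": 6},
    {"tx": 0, "ty": 0, "tz": 0, "yaw": 0, "claw": 6},
    {"tx": 0, "ty": 0, "tz": 0, "yaw": 0, "claw": 6},
  ],
  newtons=40,
)

```text
time_s: 1.6
position: [0.4798, -0.1757, 0.1702]
tool_rot: [[0.995, 0.098, -0.0], [0.098, -0.995, 0.0], [-0.0, -0.0, -1.0]]
ft_force: [-0.3, -0.6, -0.8]
grip_width: 0.0598
gripper_force: 0.0
```

Descend to 0.065 and close.

servo_tool(
  steps=[
    {"tx": 0, "ty": 0, "tz": -1.5, "yaw": 0, "claw": 6},
    {"tx": 0, "ty": 0, "tz": -3, "yaw": 0, "claw": 6},
    {"tx": 0, "ty": 0, "tz": -3, "yaw": 0, "claw": 6},
    {"tx": 0, "ty": 0, "tz": -2, "yaw": 0, "claw": 6},
    {"tx": 0, "ty": 0, "tz": -1, "yaw": 0, "claw": 6},
    {"tx": 0, "ty": 0, "tz": 0, "yaw": 0, "claw": 6},
    {"tx": 0, "ty": 0, "tz": 0, "yaw": 0, "claw": 2},
    {"tx": 0, "ty": 0, "tz": 0, "yaw": 0, "claw": 2},
    {"tx": 0, "ty": 0, "tz": 0, "yaw": 0, "claw": 2},
    {"tx": 0, "ty": 0, "tz": 0, "yaw": 0, "claw": 2},
    {"tx": 0, "ty": 0, "tz": 0, "yaw": 0, "claw": 2},
    {"tx": 0, "ty": 0, "tz": 0, "yaw": 0, "claw": 2},
  ],
  newtons=40,
)

```text
time_s: 2.8
position: [0.4799, -0.1756, 0.0654]
tool_rot: [[0.995, 0.098, 0.0], [0.098, -0.995, -0.0], [-0.0, 0.0, -1.0]]
ft_force: [0.4, -0.4, -2.6]
grip_width: 0.0237
gripper_force: 39.3
```

servo_tool(
  steps=[
    {"tx": 0.05, "ty": 0, "tz": 0.2, "yaw": 0, "claw": 2},
    {"tx": 0.1, "ty": 0.01, "tz": 0.3, "yaw": 0, "claw": 2},
    {"tx": 0.1, "ty": 0.01, "tz": 0.3, "yaw": 0, "claw": 2},
    {"tx": 0.1, "ty": 0.01, "tz": 0.2, "yaw": 0, "claw": 2},
    {"tx": 0, "ty": 0, "tz": 0, "yaw": 0, "claw": 2},
    {"tx": 0, "ty": 0, "tz": 0, "yaw": 0, "claw": 2},
  ],
)

```text
time_s: 3.4
position: [0.483, -0.1751, 0.0751]
tool_rot: [[0.995, 0.098, -0.001], [0.098, -0.995, 0.0], [-0.001, -0.001, -1.0]]
ft_force: [-3.8, -2.6, -5.5]
grip_width: 0.0234
gripper_force: 39.4
```

```bash
python3 - <<'E'
from h import *
im,d=snap("scene","s1"); c=im[110:220,270:410]
cv2.imwrite("pics/c1.png",cv2.resize(c[:,:,::-1],None,fx=5,fy=5,interpolation=cv2.INTER_CUBIC))
E
```

```text
(no output)
```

View pics/c1.png

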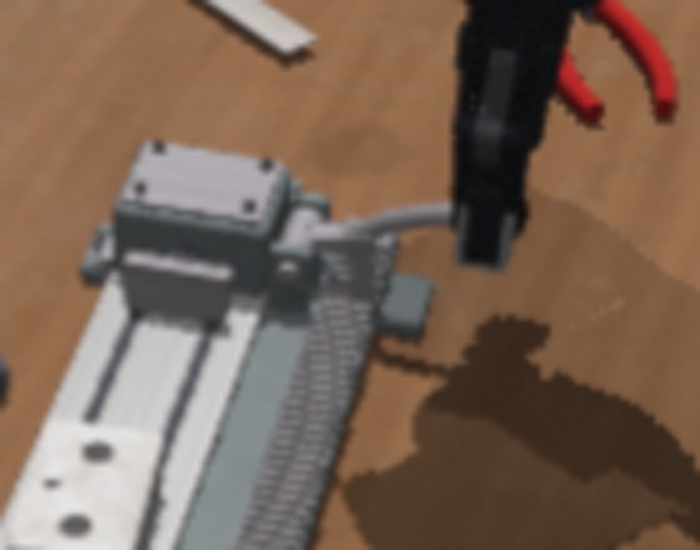

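The picture shows the fingers holding the knob at about (490,235), with the bar raised and its tooth off the rack. Next I'll slide 60 mm.

servo_tool(
  steps=[
    {"tx": -0.05, "ty": 0.2, "tz": 0, "yaw": 0, "claw": 2},
    {"tx": -0.07, "ty": 0.4, "tz": 0, "yaw": 0, "claw": 2},
    {"tx": -0.07, "ty": 0.6, "tz": 0, "yaw": 0, "claw": 2},
    {"tx": -0.08, "ty": 0.8, "tz": 0, "yaw": 0, "claw": 2},
    {"tx": -0.08, "ty": 0.8, "tz": 0, "yaw": 0, "claw": 2},
    {"tx": -0.08, "ty": 0.8, "tz": 0, "yaw": 0, "claw": 2},
    {"tx": -0.08, "ty": 0.8, "tz": 0, "yaw": 0, "claw": 2},
    {"tx": -0.08, "ty": 0.8, "tz": 0, "yaw": 0, "claw": 2},
    {"tx": -0.08, "ty": 0.8, "tz": 0, "yaw": 0, "claw": 2},
  ],
)

```text
time_s: 4.35
position: [0.4773, -0.1154, 0.0756]
tool_rot: [[0.995, 0.098, 0.002], [0.098, -0.995, -0.001], [0.002, 0.002, -1.0]]
ft_force: [-0.7, -5.9, -5.3]
grip_width: 0.0239
gripper_force: 39.5
```

servo_tool(
  steps=[
    {"tx": -0.08, "ty": 0.8, "tz": 0, "yaw": 0, "claw": 2},
    {"tx": -0.08, "ty": 0.8, "tz": 0, "yaw": 0, "claw": 2},
    {"tx": -0.06, "ty": 0.6, "tz": 0, "yaw": 0, "claw": 2},
    {"tx": -0.05, "ty": 0.5, "tz": 0, "yaw": 0, "claw": 2},
    {"tx": -0.04, "ty": 0.4, "tz": 0, "yaw": 0, "claw": 2},
    {"tx": -0.04, "ty": 0.4, "tz": 0, "yaw": 0, "claw": 2},
    {"tx": -0.04, "ty": 0.4, "tz": 0, "yaw": 0, "claw": 2},
    {"tx": -0.04, "ty": 0.4, "tz": 0, "yaw": 0, "claw": 2},
    {"tx": -0.04, "ty": 0.4, "tz": 0, "yaw": 0, "claw": 2},
    {"tx": -0.04, "ty": 0.4, "tz": 0, "yaw": 0, "claw": 2},
    {"tx": -0.04, "ty": 0.4, "tz": 0, "yaw": 0, "claw": 2},
    {"tx": -0.04, "ty": 0.4, "tz": 0, "yaw": 0, "claw": 2},
    {"tx": -0.04, "ty": 0.4, "tz": 0, "yaw": 0, "claw": 2},
    {"tx": -0.04, "ty": 0.4, "tz": 0, "yaw": 0, "claw": 2},
    {"tx": -0.04, "ty": 0.4, "tz": 0, "yaw": 0, "claw": 2},
    {"tx": -0.04, "ty": 0.4, "tz": 0, "yaw": 0, "claw": 2},
    {"tx": -0.04, "ty": 0.4, "tz": 0, "yaw": 0, "claw": 2},
    {"tx": -0.04, "ty": 0.4, "tz": 0, "yaw": 0, "claw": 2},
    {"tx": -0.02, "ty": 0.2, "tz": 0, "yaw": 0, "claw": 2},
    {"tx": 0, "ty": 0, "tz": 0, "yaw": 0, "claw": 2},
  ],
)

```text
time_s: 6.35
position: [0.4687, -0.0298, 0.0754]
tool_rot: [[0.995, 0.098, 0.001], [0.098, -0.995, 0.0], [0.001, -0.0, -1.0]]
ft_force: [4.8, -0.1, -7.6]
grip_width: 0.0233
gripper_force: 39.6
```

```bash
python3 - <<'E'
from h import *
im,d=snap("scene","s2"); c=im[150:300,230:390]
cv2.imwrite("pics/c2.png",cv2.resize(c[:,:,::-1],None,fx=4,fy=4,interpolation=cv2.INTER_CUBIC))
print(env.observe()["ft_force"],env.observe()["position"])
im,d=snap("top","t2")
E
```

```text
[ 6.10124868  1.15372639 -7.63520786] [ 0.46873053 -0.02984932  0.07537653]
```

View pics/c2.png

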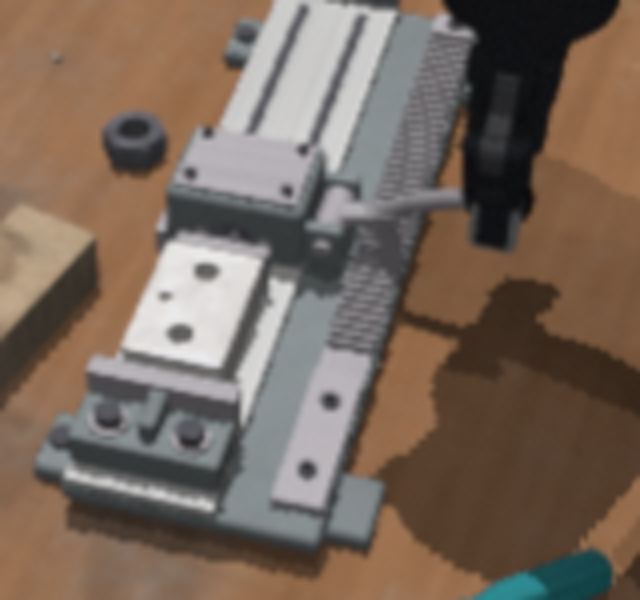

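The block is lying square against the pad and close to the jaw. I'll ease forward slowly, watch the force, and relieve x.

servo_tool(
  steps=[
    {"tx": 0.1, "ty": 0.1, "tz": 0, "yaw": 0, "claw": 2},
    {"tx": 0, "ty": 0.2, "tz": 0, "yaw": 0, "claw": 2},
    {"tx": -0.02, "ty": 0.2, "tz": 0, "yaw": 0, "claw": 2},
    {"tx": -0.02, "ty": 0.2, "tz": 0, "yaw": 0, "claw": 2},
    {"tx": -0.01, "ty": 0.1, "tz": 0, "yaw": 0, "claw": 2},
  ],
)

```text
time_s: 6.95
position: [0.4681, -0.0219, 0.0752]
tool_rot: [[0.995, 0.098, -0.002], [0.098, -0.995, 0.0], [-0.002, -0.001, -1.0]]
ft_force: [-3.6, -4.5, -3.4]
grip_width: 0.0234
gripper_force: 39.8
```

servo_tool(
  steps=[
    {"tx": -0.01, "ty": 0.1, "tz": 0, "yaw": 0, "claw": 2},
    {"tx": -0.01, "ty": 0.1, "tz": 0, "yaw": 0, "claw": 2},
  ],
)

```text
time_s: 7.15
position: [0.4679, -0.02, 0.0752]
tool_rot: [[0.995, 0.098, -0.002], [0.098, -0.995, 0.0], [-0.002, -0.001, -1.0]]
ft_force: [-3.8, -3.1, -4.4]
grip_width: 0.0234
gripper_force: 39.8
```

servo_tool(
  steps=[
    {"tx": -0.01, "ty": 0.1, "tz": 0, "yaw": 0, "claw": 2},
    {"tx": -0.01, "ty": 0.1, "tz": 0, "yaw": 0, "claw": 2},
  ],
)

```text
time_s: 7.35
position: [0.4678, -0.0182, 0.0752]
tool_rot: [[0.995, 0.098, -0.001], [0.098, -0.995, -0.0], [-0.001, -0.0, -1.0]]
ft_force: [-4.8, -6.8, -3.9]
grip_width: 0.0234
gripper_force: 39.9
```

servo_tool(
  steps=[
    {"tx": -0.01, "ty": 0.1, "tz": 0, "yaw": 0, "claw": 2},
  ],
)

```text
time_s: 7.45
position: [0.4677, -0.0174, 0.0753]
tool_rot: [[0.995, 0.098, -0.001], [0.098, -0.995, -0.001], [-0.001, 0.0, -1.0]]
ft_force: [-4.3, -7.5, -4.4]
grip_width: 0.0239
gripper_force: 40.0
```

servo_tool(
  steps=[
    {"tx": -0.01, "ty": 0.1, "tz": 0, "yaw": 0, "claw": 2},
  ],
)

```text
time_s: 7.55
position: [0.4676, -0.0166, 0.0753]
tool_rot: [[0.995, 0.098, -0.001], [0.098, -0.995, -0.001], [-0.001, 0.001, -1.0]]
ft_force: [-4.6, -8.1, -4.0]
grip_width: 0.0234
gripper_force: 40.0
```

servo_tool(
  steps=[
    {"tx": -0.01, "ty": 0.1, "tz": 0, "yaw": 0, "claw": 2},
  ],
)

```text
time_s: 7.65
position: [0.4676, -0.0158, 0.0753]
tool_rot: [[0.995, 0.098, -0.001], [0.098, -0.995, -0.001], [-0.001, 0.001, -1.0]]
ft_force: [-5.0, -9.7, -4.6]
grip_width: 0.0235
gripper_force: 40.0
```

The pad started to give at y ≈ -0.0184, so compression is now about 2.5 mm. I'll go on to about 3.2 mm and lower the tooth onto the rack.

servo_tool(
  steps=[
    {"tx": -0.02, "ty": 0.07, "tz": 0, "yaw": 0, "claw": 2},
    {"tx": -0.15, "ty": -0.01, "tz": -0.3, "yaw": 0, "claw": 2},
    {"tx": -0.1, "ty": -0.01, "tz": -0.3, "yaw": 0, "claw": 2},
    {"tx": -0.06, "ty": -0.01, "tz": -0.2, "yaw": 0, "claw": 2},
    {"tx": 0, "ty": 0, "tz": 0, "yaw": 0, "claw": 2},
  ],
)

```text
time_s: 8.15
position: [0.4649, -0.0154, 0.0674]
tool_rot: [[0.995, 0.098, 0.0], [0.098, -0.995, -0.001], [0.0, 0.001, -1.0]]
ft_force: [-2.8, -7.6, -3.9]
grip_width: 0.0235
gripper_force: 40.0
```

servo_tool(
  steps=[
    {"tx": -0.04, "ty": 0, "tz": -0.15, "yaw": 0, "claw": 2},
    {"tx": 0, "ty": 0, "tz": 0, "yaw": 0, "claw": 2},
  ],
)

```text
time_s: 8.35
position: [0.4645, -0.0152, 0.066]
tool_rot: [[0.995, 0.098, 0.001], [0.098, -0.995, -0.001], [0.001, 0.001, -1.0]]
ft_force: [-2.1, -6.1, -2.0]
grip_width: 0.0234
gripper_force: 40.1
```

servo_tool(
  steps=[
    {"tx": -0.03, "ty": 0, "tz": -0.1, "yaw": 0, "claw": 2},
    {"tx": 0, "ty": 0, "tz": 0, "yaw": 0, "claw": 2},
  ],
)

```text
time_s: 8.55
position: [0.4643, -0.0152, 0.0652]
tool_rot: [[0.995, 0.098, 0.001], [0.098, -0.995, -0.001], [0.001, 0.001, -1.0]]
ft_force: [-2.6, -6.8, -1.0]
grip_width: 0.0236
gripper_force: 40.1
```

The tooth is on a land, because the spring load is coming off. I'll ease forward with light down pressure.

servo_tool(
  steps=[
    {"tx": -0.03, "ty": 0.04, "tz": -0.1, "yaw": 0, "claw": 2},
    {"tx": 0, "ty": 0.04, "tz": 0, "yaw": 0, "claw": 2},
  ],
)

```text
time_s: 8.75
position: [0.4641, -0.0148, 0.0642]
tool_rot: [[0.995, 0.098, 0.001], [0.098, -0.995, -0.002], [0.001, 0.002, -1.0]]
ft_force: [-3.5, -10.6, -1.3]
grip_width: 0.0238
gripper_force: 40.2
```

servo_tool(
  steps=[
    {"tx": 0, "ty": 0.05, "tz": 0, "yaw": 0, "claw": 2},
    {"tx": 0, "ty": 0.05, "tz": 0, "yaw": 0, "claw": 2},
  ],
)

```text
time_s: 8.95
position: [0.464, -0.0141, 0.0643]
tool_rot: [[0.995, 0.098, 0.001], [0.098, -0.995, -0.002], [0.001, 0.002, -1.0]]
ft_force: [-4.1, -12.6, -0.9]
grip_width: 0.0233
gripper_force: 40.3
```

servo_tool(
  steps=[
    {"tx": -0.01, "ty": 0.05, "tz": 0, "yaw": 0, "claw": 2},
    {"tx": 0, "ty": 0.05, "tz": 0, "yaw": 0, "claw": 2},
  ],
)

```text
time_s: 9.15
position: [0.4639, -0.0133, 0.0643]
tool_rot: [[0.995, 0.098, 0.001], [0.098, -0.995, -0.003], [0.001, 0.003, -1.0]]
ft_force: [-4.5, -13.5, -1.2]
grip_width: 0.0238
gripper_force: 40.3
```

servo_tool(
  steps=[
    {"tx": -0.02, "ty": 0.03, "tz": -0.08, "yaw": 0, "claw": 2},
    {"tx": 0, "ty": 0.03, "tz": 0, "yaw": 0, "claw": 2},
  ],
)

```text
time_s: 9.35
position: [0.4638, -0.013, 0.0635]
tool_rot: [[0.995, 0.098, 0.001], [0.098, -0.995, -0.003], [0.001, 0.003, -1.0]]
ft_force: [-5.0, -15.9, 0.4]
grip_width: 0.0232
gripper_force: 40.5
```

servo_tool(
  steps=[
    {"tx": -0.01, "ty": 0.05, "tz": 0, "yaw": 0, "claw": 2},
    {"tx": 0, "ty": 0.05, "tz": 0, "yaw": 0, "claw": 2},
  ],
)

```text
time_s: 9.55
position: [0.4638, -0.0126, 0.0636]
tool_rot: [[0.995, 0.098, 0.001], [0.098, -0.995, -0.004], [0.001, 0.004, -1.0]]
ft_force: [-7.1, -21.9, -1.0]
grip_width: 0.0237
gripper_force: 40.7
```

The force jumped to 22 N over only 0.4 mm, so the tooth is probably dipping into a notch and pushing on its far wall. I'll ease back slightly and lower.

servo_tool(
  steps=[
    {"tx": 0, "ty": -0.06, "tz": 0, "yaw": 0, "claw": 2},
    {"tx": -0.02, "ty": -0.04, "tz": -0.1, "yaw": 0, "claw": 2},
    {"tx": 0, "ty": 0, "tz": 0, "yaw": 0, "claw": 2},
  ],
)

```text
time_s: 9.85
position: [0.4636, -0.013, 0.0625]
tool_rot: [[0.995, 0.098, 0.001], [0.098, -0.995, -0.003], [0.001, 0.003, -1.0]]
ft_force: [-5.1, -15.9, -0.3]
grip_width: 0.0236
gripper_force: 40.5
```

servo_tool(
  steps=[
    {"tx": -0.02, "ty": 0, "tz": -0.15, "yaw": 0, "claw": 2},
    {"tx": 0, "ty": 0, "tz": 0, "yaw": 0, "claw": 2},
  ],
)

```text
time_s: 10.05
position: [0.4633, -0.013, 0.061]
tool_rot: [[0.995, 0.098, 0.001], [0.098, -0.995, -0.003], [0.001, 0.003, -1.0]]
ft_force: [-6.2, -15.0, 0.7]
grip_width: 0.0234
gripper_force: 40.5
```

servo_tool(
  steps=[
    {"tx": -0.01, "ty": -0.03, "tz": -0.2, "yaw": 0, "claw": 2},
    {"tx": 0, "ty": 0, "tz": 0, "yaw": 0, "claw": 2},
  ],
)

```text
time_s: 10.25
position: [0.4629, -0.0132, 0.0589]
tool_rot: [[0.995, 0.098, 0.0], [0.098, -0.995, -0.003], [0.0, 0.003, -1.0]]
ft_force: [-7.2, -14.4, 0.4]
grip_width: 0.0235
gripper_force: 40.5
```

servo_tool(
  steps=[
    {"tx": -0.01, "ty": -0.02, "tz": -0.2, "yaw": 0, "claw": 2},
    {"tx": 0, "ty": 0, "tz": 0, "yaw": 0, "claw": 2},
  ],
)

```text
time_s: 10.45
position: [0.4626, -0.0132, 0.0569]
tool_rot: [[0.995, 0.098, -0.0], [0.098, -0.995, -0.002], [-0.0, 0.002, -1.0]]
ft_force: [-6.4, -14.7, 1.2]
grip_width: 0.0235
gripper_force: 40.5
```

It's entering with no resistance, so I'll continue down to home (about 0.052).

servo_tool(
  steps=[
    {"tx": -0.01, "ty": -0.02, "tz": -0.2, "yaw": 0, "claw": 2},
    {"tx": -0.01, "ty": -0.02, "tz": -0.2, "yaw": 0, "claw": 2},
    {"tx": 0, "ty": 0, "tz": 0, "yaw": 0, "claw": 2},
  ],
)

```text
time_s: 10.75
position: [0.4637, -0.0136, 0.0539]
tool_rot: [[0.995, 0.098, 0.004], [0.098, -0.995, -0.003], [0.003, 0.003, -1.0]]
ft_force: [-5.6, -11.2, 10.0]
grip_width: 0.0236
gripper_force: 41.9
```

```bash
python3 - <<'E'
from h import *
im,d=snap("scene","s3"); c=im[150:300,230:390]
cv2.imwrite("pics/c3.png",cv2.resize(c[:,:,::-1],None,fx=4,fy=4,interpolation=cv2.INTER_CUBIC))
o=env.observe();print(o["ft_force"],o["position"])
E
```

```text
[ -5.47060541 -11.06850331   9.23433417] [ 0.46372637 -0.01363596  0.05391938]
```

View pics/c3.png

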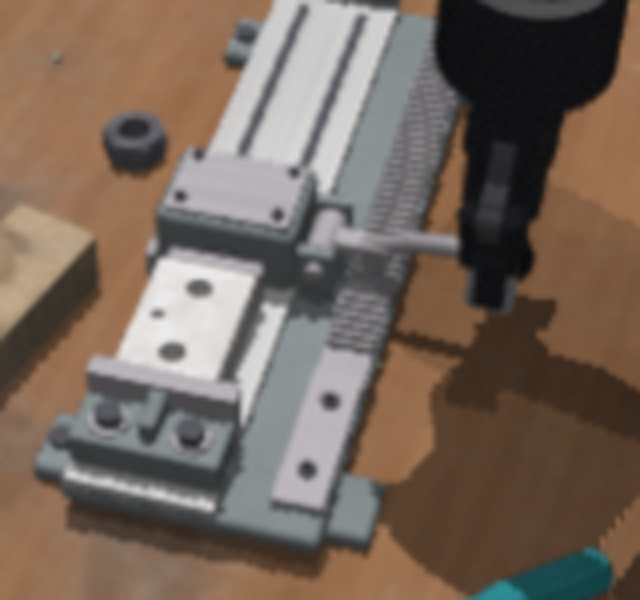

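The bar is now nearly level, the block is against the jaw, and the tooth has bottomed (10 N upward). I'll shed the side load so the tooth takes the spring.

servo_tool(
  steps=[
    {"tx": 0.02, "ty": -0.05, "tz": 0.05, "yaw": 0, "claw": 2},
    {"tx": 0, "ty": -0.05, "tz": 0, "yaw": 0, "claw": 2},
    {"tx": 0, "ty": 0, "tz": 0, "yaw": 0, "claw": 2},
  ],
)

```text
time_s: 11.1
position: [0.4638, -0.0144, 0.0542]
tool_rot: [[0.995, 0.098, 0.003], [0.098, -0.995, -0.003], [0.003, 0.003, -1.0]]
ft_force: [-4.1, -8.6, 5.9]
grip_width: 0.0239
gripper_force: 41.5
```

servo_tool(
  steps=[
    {"tx": -0.05, "ty": -0.05, "tz": 0, "yaw": 0, "claw": 2},
    {"tx": 0, "ty": -0.03, "tz": 0, "yaw": 0, "claw": 2},
    {"tx": 0, "ty": 0, "tz": 0, "yaw": 0, "claw": 2},
  ],
)

```text
time_s: 11.4
position: [0.4638, -0.015, 0.0542]
tool_rot: [[0.995, 0.098, 0.005], [0.098, -0.995, -0.002], [0.004, 0.003, -1.0]]
ft_force: [-1.4, -7.8, 4.1]
grip_width: 0.0234
gripper_force: 41.4
```

servo_tool(
  steps=[
    {"tx": 0, "ty": -0.04, "tz": 0, "yaw": 0, "claw": 2},
    {"tx": 0, "ty": -0.03, "tz": 0, "yaw": 0, "claw": 2},
    {"tx": 0, "ty": 0, "tz": 0, "yaw": 0, "claw": 2},
  ],
)

```text
time_s: 11.7
position: [0.4638, -0.0152, 0.0541]
tool_rot: [[0.995, 0.098, 0.005], [0.098, -0.995, -0.001], [0.004, 0.002, -1.0]]
ft_force: [-0.0, -2.7, 6.3]
grip_width: 0.024
gripper_force: 41.4
```

servo_tool(
  steps=[
    {"tx": 0, "ty": -0.04, "tz": 0, "yaw": 0, "claw": 2},
    {"tx": 0, "ty": 0, "tz": 0, "yaw": 0, "claw": 2},
  ],
)

```text
time_s: 11.9
position: [0.4638, -0.0153, 0.0541]
tool_rot: [[0.995, 0.097, 0.005], [0.097, -0.995, -0.001], [0.005, 0.001, -1.0]]
ft_force: [1.8, -1.0, 5.9]
grip_width: 0.0236
gripper_force: 41.5
```

The head is locked on the rear wall with roughly 3.4 mm of pad travel (about 9 N). The next notch would be about 9.4 mm, so this is the nearest to half way. I'll release and retreat.

servo_tool(
  steps=[
    {"tx": 0, "ty": 0, "tz": 0, "yaw": 0, "claw": 3},
    {"tx": 0, "ty": 0, "tz": 0, "yaw": 0, "claw": 4},
    {"tx": 0, "ty": 0, "tz": 0, "yaw": 0, "claw": 5.5},
    {"tx": 0, "ty": 0, "tz": 0, "yaw": 0, "claw": 5.5},
    {"tx": 0, "ty": 0, "tz": 0, "yaw": 0, "claw": 5.5},
    {"tx": 0, "ty": 0, "tz": 1, "yaw": 0, "claw": 5.5},
    {"tx": 0, "ty": 0, "tz": 2, "yaw": 0, "claw": 5.5},
    {"tx": 0, "ty": 0, "tz": 3, "yaw": 0, "claw": 5.5},
    {"tx": -0.5, "ty": 0, "tz": 3, "yaw": 0, "claw": 5.5},
    {"tx": -1, "ty": -2, "tz": 3, "yaw": 0, "claw": 5.5},
    {"tx": -1, "ty": -4, "tz": 3, "yaw": 0, "claw": 5.5},
    {"tx": -1, "ty": -4, "tz": 2, "yaw": 0, "claw": 5.5},
    {"tx": -1, "ty": -4, "tz": 0, "yaw": 0, "claw": 5.5},
    {"tx": -1, "ty": -4, "tz": 0, "yaw": 0, "claw": 5.5},
    {"tx": 0, "ty": -4, "tz": 0, "yaw": 0, "claw": 5.5},
    {"tx": 0, "ty": -2, "tz": 0, "yaw": 0, "claw": 5.5},
    {"tx": 0, "ty": 0, "tz": 0, "yaw": 0, "claw": 5.5},
  ],
)

```text
time_s: 13.6
position: [0.4071, -0.2566, 0.2228]
tool_rot: [[0.996, 0.095, 0.0], [0.095, -0.996, -0.001], [0.0, 0.001, -1.0]]
ft_force: [-0.5, 0.1, -0.3]
grip_width: 0.0548
gripper_force: 0.0
```

```bash
python3 - <<'E'
from h import *
im,d=snap("top","t4"); dt=d; C=cloud("top",d)
c=im[172:284,208:424]
cv2.imwrite("pics/c4.png",cv2.resize(c[:,:,::-1],None,fx=3.7,fy=3.7,interpolation=cv2.INTER_CUBIC))
ims,_=snap("scene","s4")
T=[]
for n,i,(x0,y0,x1,y1) in(("top",im,(290,250,350,290)),("scene",ims,(325,190,375,240))):
    m=np.zeros((420,560),np.uint8); m[y0:y1,x0:x1]=i[y0:y1,x0:x1].max(2)<50
    k,l,s,ce=cv2.connectedComponentsWithStats(m); j=1+np.argmax(s[1:,4]); print(n,s[j],ce[j])
    a=ray(n,[ce[j]],0.)[0];b=ray(n,[ce[j]],.1)[0];T.append((a,(b-a)/np.linalg.norm(b-a)))
(a,u),(b,v)=T; x=np.linalg.lstsq(np.c_[u,-v],b-a,rcond=None)[0]; print("knob",a+u*x[0],b+v*x[1])
m=(C[...,2]>.0585)&(C[...,2]<.075);m[:180]=0;m[240:]=0;m[:,:240]=0;m[:,420:]=0
print(cv2.minAreaRect((C[m][:,:2]*1000).astype(np.float32)))
E
```

```text
top [301 271  14  17 177] [307.62146893 279.16384181]
scene [347 207  16  13 150] [355.18666667 213.16666667]
knob [ 0.4637125  -0.01407689  0.05272849] [ 0.46143946 -0.01446891  0.05269411]
((585.6471557617188, -1.5552597045898438), (65.66667938232422, 49.724830627441406), 5.348598003387451)
```

View pics/c4.png

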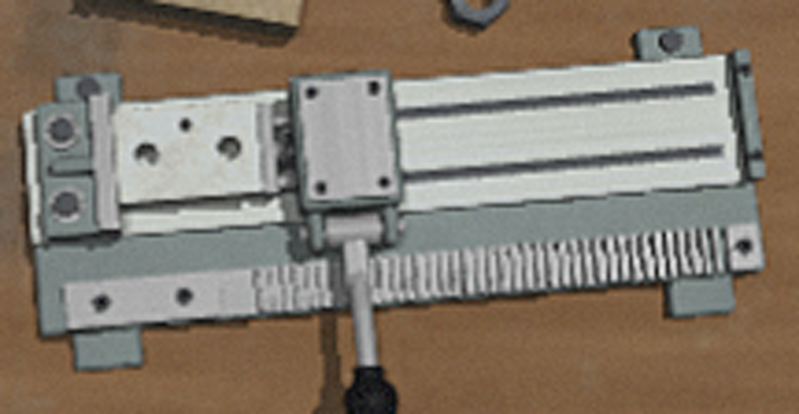

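The picture shows the block clamped between the jaw (115,165) and the pad (268,148). The bar is down with its knob 52.7 mm above the bench (home is 52), and the nut and wooden block are untouched. I'll hand it in.

```bash
python3 -c "
from rig import env
print(env.close_job())"
```

```text
the job is handed in; nothing more can be done
None
```

The job is handed in: the block is gripped against the fixed jaw with the pad pressed in an estimated 3.5–4 mm of its 11 mm (about 9–10 N), short of the 5.5 mm half way but the closest notch to it, with the tooth fully home, the gripper clear and the loose parts never touched.

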